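Index the pipe turntable and lock it again

TASK

The riser pipe is clamped on an indexing turntable that is locked by a spring pin with a red wing grip. Pull the pin up and turn its grip a quarter turn, so that it rests in its notch and stays out by itself; with the pin still parked, push the pipe round until its tee end points at the pin; then turn the grip back so that the pin drops fully home in the hole below it, and let go. Do not disturb the other things on the desk.

Things in the scene. Friction and masses are not known exactly. Their poses are not given: they have to be found in the camera images.
- base: fixed grey foot of the turntable, 270 mm round with a lug and an upright bracket to its own -x; bolted down, its place and yaw differ from run to run. Origin on the turning axis at desk height, z up. The bracket reaches over the disc's rim (135 to 198 mm from the axis, 56 mm wide, top 60 mm above the desk). The spring pin stands on it, upright, at x = -150 mm, y = 0 of this frame
- guide_top (a point): on the pin's axis at the top of the steel guide block (34 mm square, top 98 mm above the desk) that stands on the bracket; axes as base. Its deep slots run along base y, its 4 mm deep rest notches along base x
- disc_centre (a point): centre of the disc's top face, 40 mm above the desk, on the turning axis. The disc is 336 mm in diameter and 12 mm thick, with twelve brass-bushed holes, one every 30 degrees, 150 mm from the axis. This frame turns with the disc: +y to the tee end of the pipe, -y to its cap
- turntable (a joint): angle of the disc with its pipe, rad, counter-clockwise from above positive, about 0 at the start, when the pin locks it. No end stops; bearing friction about 0.12 N m, so it stays where it is left. A hole is under the pin at every multiple of 0.524. At 0 the tee end points to the base's +y; at +1.571 it points at the pin (base -x)
- tee_end (a point): middle of the open end face of the tee on the pipe's axis, 115 mm from the turning axis, 68 mm above the desk. The grey pipe lies level through the turning axis, 40 mm in diameter, 230 mm long over all. The tee is 50 mm in diameter over the last 70 mm (top 93 mm above the desk); its 50 mm branch reaches 55 mm sideways, to base +x when turntable is 0
- cap_end (a point): outer end of the pipe's dark grey end cap (50 mm in diameter, 50 mm long), on the pipe's axis, 115 mm from the turning axis, opposite the tee, 68 mm above the desk. Pushing it sideways turns the disc. Two white saddle clamps (76 mm across the pipe) hold the pipe within 46 mm of the turning axis; a small blue air valve there reaches 100 mm above the desk
- pin (a joint): height of the spring pin above home, m: 0 = home in a hole, disc locked; 0.010 = its nose rides on the disc between holes; 0.014 = parked in the rest notch; above 0.018 the grip can turn; stop at 0.026. The spring presses down with about 5.5 N at 0 and 12 N at 0.022. The nose is round, 10 mm in diameter, the holes 11.5 mm: let down up to 2 mm off a hole, it centres the disc by itself
- wing (a joint): turn of the red wing grip about the pin's upright axis, rad, counter-clockwise from above positive; 0 at the start. A cross pin under the grip drops into the deep slots of the guide at 0 and +-3.14 (pin home) and into the rest notches at +-1.571 (pin stays out). Either way round works; about 0.1 rad of play in the slots
- wing_grip (a point): middle of the red wing grip, on the pin's axis: a bar 64 mm long, 14 mm thick, 24 mm tall, this point 12 mm below its top. 128 mm above the desk when the pin is home, rising with it; the guide block's top is then 30 mm below this point. Its own y axis runs along the 64 mm length, so a gripper closes along its x; at the start the length runs along base y
- cement_can: bystander: round steel tin with a blue label, 68 mm diameter, 95 mm tall; origin at the centre of its underside
- spray_bottle: bystander: white spray bottle with a blue label, 52 mm diameter, about 165 mm tall; origin at the centre of its underside
- coupling: bystander: loose dark grey pipe coupling standing on end, 50 mm diameter, 55 mm tall; origin at the centre of its underside
- end_cap: bystander: loose dark grey pipe end cap standing mouth up, 50 mm diameter, 45 mm tall; origin at the centre of its underside
- screwdriver: bystander: screwdriver with yellow handle, 200 mm long, 26 mm thick, lying along its own x; origin under its middle
- box: bystander: blue box with white lid, 62 x 162 mm, 50 mm tall, long side along its own y; origin at the centre of its underside
- pump: bystander: small black aquarium pump, 75 x 60 x 60 mm with a 48 mm round nose to its own -x and a grey outlet stub on top (85 mm tall); origin at the centre of its underside

How it is judged:
By the outcome, as a careful person would: the job done as asked, in the order asked, and still so for the second after the job is handed in, with the robot touching nothing.
It also fails if it takes over 72 s, if anything falls off the work surface, if the arm or the gripper's body presses on something with over 40 N, if the wrist force passes 120 N, or if a joint passes its speed limit or range.

ROBOT

A 6-joint arm with a two-finger parallel gripper is mounted at the origin on the work surface. World frame = base frame: x ahead of the robot, y to its left, z up, the work surface at z = 0. Lengths are in m, angles in degrees, forces in N, time in s.
With the tool pointing down it reaches from about 0.35 to 0.875 m from the base axis. Payload 4.2 kg.
Tool frame: the origin (TCP) lies on the centre line of the jaws, within the pads' length; the fingertips stand 11 mm ahead of it and the grasp point (between the pads) lies 8 mm behind it; y points along the fingers, z is the direction in which the jaws open and shut, and the axes are right-handed (so a half turn about y gives the same grasp; the last joint's range is limited). The gripper opens to 87 mm and grips with 3 to 60 N. Pads are 19 mm wide; open, the fingers measure 117 mm over their backs; the gripper's body (75 mm by 190 mm) begins 51 mm behind the grasp point.
Start: joints at [-49.297, 22.042, 0.453, 0, -68.411, -14.817], TCP at [0.273, -0.562, 0.234] pointing down, gripper open.
Joint ranges: [-179.83, 179.83], [-69.29, 118.12], [-61.27, 80.66], [-181.25, 117.63], [-171.15, -9.14], [-177.46, 177.46]. Speed limits (degrees/s): [159.86, 159.86, 180, 180, 180, 180].

INTERFACE

Orientations are given as a 3x3 rotation matrix whose columns are the frame's x, y, z axes.
In Python, from station import r, optics gives the robot as it stands. The module is installed in compiled form; this text tells all that it offers.
- The arm moves only by the tool step_arm, never from a script. Its argument "moves" is a list that holds one entry, the list of rows, each a list of 7 numbers: the turn, a rotation vector about the tool's x, y, z in rad, then the shift along the tool's x, y, z in cm, then the opening in per cent of the stroke, from 0 (shut) to 100 (fully open). A call has exactly 5 rows; each row is the pose to reach, as a shift and turn from the pose commanded when the call began, along the tool's axes at that moment; what a row does not reach only later rows make up. A row lasts 1/12 s, in which the tool goes at most 41.7 mm and 7.16 degrees, less where a joint would pass 70% of its speed; a pose out of reach is approached as far as the arm can. A call with a gripper value outside its range is refused whole. The fingers move at their own pace and stop on an object; the grip force is fixed at half the most. Time passes only in rows, so rows that repeat a pose let the fingers close, or fill a call up. It gives the time, the measured TCP pose, the force and the opening at its end, in the units of the state.
- r.sense(): the state, without advancing time (a new reading comes with each control period).
- optics.capture(name): name is "side" or "top"; returns a dict with "image" (420x560x3 uint8, red, green, blue), "fov_y" (degrees; the focal length in pixels is half the picture's height over the tangent of half this angle, whatever the lens; pixels are square), "cx", "cy" (the principal point, pixels), "k1" (the pictures are not rectified: a ray, as slopes to the right and down, at radius r is drawn at 1 + k1 r^2 times it, then the intrinsics apply), "cam_to_world" (4x4, takes a point from camera to world coordinates). Camera axes: x right, y down, z forward; pixel columns grow to the right and rows downward; lengths in m; the calibration is good to about 2 mm. A picture is of the moment at which its call begins. There is no depth.
- r.finish_job(): hands the job in, once; it reports no verdict.
The state is a dict: "time_s": time; "joints": joint angles; "joint_velocities": joint speeds; "effort": joint torques, N m; "tcp_pos": TCP position; "ee_rot": TCP orientation; "wrist_force": force on the tool from outside, world axes, zero at the start; "moment": the same for the moment, N m; "gripper_width": opening from 0.0 (shut) to 1.0 (fully open).
Only numpy, scipy, OpenCV 4.12 (cv2) and the standard library are available. Lean on these libraries where they do the work, as an engineer would, in place of code of your own. Each camera call takes 0.05 s, during which the arm holds its last target.

## Working session

There is one attempt and no reset: what is moved stays moved. The work goes in short steps, Python scripts to look and compute and a tool call to move; the robot and the scene stay as the last step left them, time stands still between calls to the robot, and variables do not carry over. Pictures are saved under pics/ and viewed, and the job is handed in when it is done.

Besides the shell and the picture viewer there is one more tool, called as name(argument=value, ...), one argument or row to a line, values as JSON. step_arm: Moves the arm, as the interface text tells. Its arguments: {"type":"object","properties":{"moves":{"type":"array"}},"required":["moves"]}

```bash
mkdir -p pics; ls
cat > h.py <<'E'
import numpy as np, cv2
from station import r, optics
def cap(n,f=None):
    d=optics.capture(n)
    if f: cv2.imwrite('pics/'+f,d['image'][:,:,::-1])
    return d
def foc(d): return d['image'].shape[0]/2/np.tan(np.radians(d['fov_y'])/2)
def ray(d,u,v):
    f=foc(d); x=np.array([(u-d['cx'])/f,(v-d['cy'])/f]); s=x.copy()
    for _ in range(30): s=x/(1+d['k1']*(s@s))
    T=np.array(d['cam_to_world']); return T[:3,3],T[:3,:3]@np.array([s[0],s[1],1])
def onz(d,u,v,z):
    o,k=ray(d,u,v); return o+k*(z-o[2])/k[2]
def proj(d,p):
    T=np.array(d['cam_to_world']); c=T[:3,:3].T@(np.asarray(p)-T[:3,3]); s=c[:2]/c[2]
    s=s*(1+d['k1']*(s@s)); return s*foc(d)+[d['cx'],d['cy']]
def tri(d1,p1,d2,p2):
    o,a=ray(d1,*p1);q,b=ray(d2,*p2);a/=np.linalg.norm(a);b/=np.linalg.norm(b)
    t=np.linalg.lstsq(np.stack([a,-b],1),q-o,rcond=None)[0]
    A=o+a*t[0];B=q+b*t[1];return (A+B)/2,np.linalg.norm(A-B)
E
python3 - <<'E'
from h import *
np.set_printoptions(precision=4,suppress=True)
for n in('side','top'):
    d=cap(n,n+'0.png');print(n,d['fov_y'],d['k1'],d['cx'],d['cy'],np.array(d['cam_to_world']))
print(r.sense())
E
```

```text
pics
side 46.47923041837837 -0.08761226421816 279.0188979519969 201.81505083621548 [[ 0.9665 -0.1315  0.2202  0.2135]
 [-0.2558 -0.555   0.7915 -1.171 ]
 [ 0.0181 -0.8214 -0.5701  0.928 ]
 [ 0.      0.      0.      1.    ]]
top 49.89091319743361 -0.02710729245224691 274.7591667464128 211.90592669683627 [[-0.0229 -0.976   0.2165  0.2734]
 [-0.9997  0.021  -0.0111  0.0005]
 [ 0.0063 -0.2167 -0.9762  1.2738]
 [ 0.      0.      0.      1.    ]]
{'time_s': 0.1, 'joints': array([-49.2995,  22.0866,   0.3868,  -0.0244, -68.4108, -14.8169]), 'joint_velocities': array([ 0.036 , -0.2016,  0.2246,  0.0884,  0.0034,  0.0251]), 'effort': array([ -0.0002, -39.1691,  18.7935,   4.232 ,   0.0135,  -0.0001]), 'tcp_pos': array([ 0.2726, -0.5618,  0.2326]), 'ee_rot': array([[ 0.8998, -0.001 , -0.4364],
       [ 0.4364,  0.0017,  0.8997],
       [-0.0001, -1.    ,  0.002 ]]), 'wrist_force': array([ 0.8809, -0.4569,  0.0266]), 'moment': array([-0.019 ,  0.0062,  0.0013]), 'gripper_width': 0.9979511243677632}
```

View pics/side0.png

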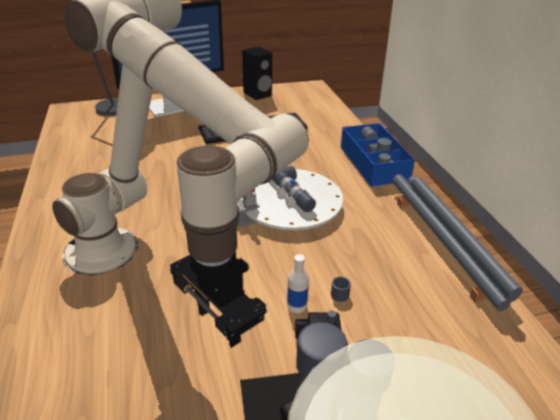

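View pics/top0.png

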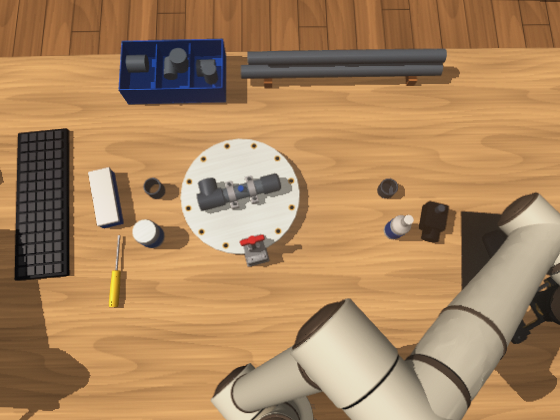

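Run:
```python
from h import *
np.set_printoptions(precision=4,suppress=True)
d=cap('top'); im=d['image']
cv2.imwrite('pics/z0.png',cv2.resize(im[120:290,120:320],None,fx=3.5,fy=3.5,interpolation=cv2.INTER_CUBIC)[:,:,::-1])
hsv=cv2.cvtColor(im,cv2.COLOR_RGB2HSV)
red=cv2.inRange(hsv,(0,150,90),(7,255,255))|cv2.inRange(hsv,(173,150,90),(180,255,255))
red[:220]=0;red[270:]=0;red[:,:200]=0;red[:,310:]=0
n,l,s,c=cv2.connectedComponentsWithStats(red)
for i in range(1,n):
    if s[i,4]>15:
        print(s[i],c[i]); print(onz(d,*c[i],.14), onz(d,*c[i],.128))
        P=np.array([onz(d,u,v,.14)[:2] for v,u in np.argwhere(l==i)])
        print(cv2.minAreaRect(P.astype(np.float32)*1000))
# brass holes
br=cv2.inRange(hsv,(8,110,60),(28,255,220)); roi=np.zeros_like(br); cv2.circle(roi,(240,195),56,255,-1); br&=roi
n,l,s,c=cv2.connectedComponentsWithStats(br)
H=[]
for i in range(1,n):
    if s[i,4]>=6:
        p=onz(d,*c[i],.04);H.append(p[:2]);print(s[i,4],c[i],p)
H=np.array(H,np.float32)
from scipy.optimize import least_squares
f=lambda q:np.hypot(H[:,0]-q[0],H[:,1]-q[1])-.15
q=least_squares(f,[.53,.1],loss='soft_l1',f_scale=.002);print(q.x,f(q.x)); 
a=np.degrees(np.arctan2(H[:,1]-q.x[1],H[:,0]-q.x[0]));print(a,a%30)
```

```text
[240 235  24  11 140] [251.8    239.7857]
[0.4536 0.0475 0.14  ] [0.4556 0.048  0.128 ]
((453.5528564453125, 47.29172897338867), (19.828214645385742, 59.41177749633789), 22.996366500854492)
17 [226.6471 145.8235] [0.7459 0.1212 0.04  ]
16 [253.5 145.5] [0.7452 0.0435 0.04  ]
16 [203.125  159.0625] [0.707  0.1888 0.04  ]
16 [277. 158.] [ 0.7057 -0.0236  0.04  ]
15 [188.8667 181.2   ] [0.6416 0.2285 0.04  ]
18 [290.6111 180.5   ] [ 0.6375 -0.0607  0.04  ]
18 [291.2222 207.    ] [ 0.5601 -0.0601  0.04  ]
16 [188.1875 207.9375] [0.5636 0.2289 0.04  ]
18 [201.     231.7778] [0.495  0.1922 0.04  ]
17 [277.8235 230.8824] [ 0.4929 -0.0208  0.04  ]
17 [225.2941 245.    ] [0.4566 0.1248 0.04  ]
[0.6005 0.0841] [ 0.      0.0003 -0.0007  0.0005  0.0002 -0.0006 -0.0003 -0.0005  0.001
  0.0002 -0.0005]
[  14.3296  -15.6594   44.5133  -45.6648   74.1005  -75.6474 -105.6454
  104.2776  134.3043 -135.7272  164.1931] [14.3296 14.3406 14.5133 14.3352 14.1005 14.3526 14.3546 14.2776 14.3043
 14.2728 14.1931]
```

View pics/z0.png

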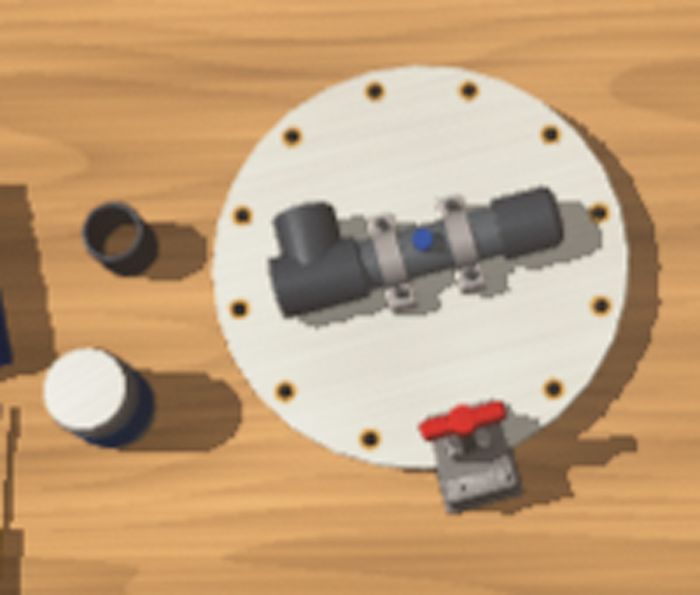

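```bash
cat >> h.py <<'E'
from scipy.spatial.transform import Rotation as R
C=np.array([.6005,.0841]); YAW=14.31
def B(x,y,z):
    c,s=np.cos(np.radians(YAW)),np.sin(np.radians(YAW)); return np.array([C[0]+c*x-s*y,C[1]+s*x+c*y,z])
def goal(p,jaw,tx=None):
    s=r.sense(); M=np.array(s['ee_rot']); P=np.array(s['tcp_pos'])
    a=np.radians(jaw); z=np.array([np.cos(a),np.sin(a),0]); y=np.array([0,0,-1.]); x=np.cross(y,z)
    T=np.stack([x,y,z],1)
    rv=R.from_matrix(M.T@T).as_rotvec(); sh=M.T@(np.asarray(p)-P)*100
    print('t',round(s['time_s'],2),'P',P.round(4),'jaw',np.degrees(np.arctan2(M[1,2],M[0,2])).round(2),'j',s['joints'].round(1),'F',s['wrist_force'].round(1),'g',round(s['gripper_width'],3))
    print('turn',rv.round(3),'shift',sh.round(2))
def ang(n=None):
    d=cap('top',n); im=d['image']; hsv=cv2.cvtColor(im,cv2.COLOR_RGB2HSV)
    br=cv2.inRange(hsv,(8,110,60),(28,255,220)); roi=np.zeros_like(br); cv2.circle(roi,(240,195),56,255,-1); br&=roi
    n,l,s,c=cv2.connectedComponentsWithStats(br); A=[]
    for i in range(1,n):
        if s[i,4]>=6:
            p=onz(d,*c[i],.04)[:2]-C
            if abs(np.hypot(*p)-.15)<.003: A.append((np.degrees(np.arctan2(p[1],p[0]))-YAW+15)%30-15)
    print('hole phase deg',np.round(A,2),'median',np.median(A) if A else None); return d
E
python3 -c "
from h import *
goal(B(-.15,0,.20),180+YAW)"
```

```text
t 0.15 P [ 0.2727 -0.5619  0.2327] jaw 115.88 j [-49.3  22.1   0.4  -0.  -68.4 -14.8] F [0.2 0.4 0.1] g 1.0
turn [-1.000e-03 -1.369e+00  1.000e-03] shift [42.99  3.35 46.82]
```

step_arm(
  moves=[
    [[0,-0.12,0,3,0,3.3,60],[0,-0.24,0,6,0,6.5,60],[0,-0.36,0,9,0,9.8,60],[0,-0.48,0,12,0,13,60],[0,-0.6,0,15,0,16.3,60]],
  ],
)

```text
time_s: 0.57
tcp_pos: [0.3328, -0.361, 0.2332]
ee_rot: [[0.492, -0.0, -0.871], [0.871, 0.0, 0.492], [0.0, -1.0, 0.0]]
wrist_force: [1.0, 1.2, 1.2]
gripper_width: 0.708
```

```bash
python3 -c "
from h import *
goal(B(-.15,0,.20),180+YAW)"
```

```text
t 0.57 P [ 0.3328 -0.361   0.2332] jaw 150.56 j [-28.3   8.9 -17.8  -0.  -63.3  -1.1] F [1.  1.2 1.2] g 0.708
turn [-0.    -0.764  0.   ] shift [41.54  3.33  9.4 ]
```

step_arm(
  moves=[
    [[0,-0.1,0,4,0,0.9,60],[0,-0.2,0,8,0,1.8,60],[0,-0.3,0,12,0,2.7,60],[0,-0.4,0,16,0,3.6,60],[0,-0.5,0,20,0,4.5,60]],
  ],
)

```text
time_s: 0.98
tcp_pos: [0.3929, -0.1649, 0.2336]
ee_rot: [[0.014, 0.0, -1.0], [1.0, 0.0, 0.014], [0.0, -1.0, -0.0]]
wrist_force: [1.1, -0.4, -0.3]
gripper_width: 0.598
```

```bash
python3 -c "
from h import *
goal(B(-.15,0,.20),180+YAW)"
```

```text
t 0.98 P [ 0.3929 -0.1649  0.2336] jaw 179.19 j [ -0.7   2.2 -25.5  -0.  -62.3  -0.1] F [ 1.1 -0.4 -0.3] g 0.598
turn [ 0.    -0.264  0.   ] shift [21.27  3.37 -5.92]
```

step_arm(
  moves=[
    [[0,-0.06,0,4,0,-1.2,60],[0,-0.12,0,8,0,-2.4,60],[0,-0.18,0,12,0,-3.6,60],[0,-0.24,0,16,0.5,-4.8,60],[0,-0.26,0,20,1.5,-5.7,60]],
  ],
)

```text
time_s: 1.4
tcp_pos: [0.4546, 0.0334, 0.2199]
ee_rot: [[-0.242, 0.003, -0.97], [0.97, 0.001, -0.242], [0.0, -1.0, -0.004]]
wrist_force: [1.4, 0.3, 0.4]
gripper_width: 0.601
```

```bash
python3 -c "
from h import *
goal(B(-.15,0,.16),180+YAW)
cap('top','t1.png');cap('side','s1.png')"
```

```text
t 1.4 P [0.4546 0.0334 0.2199] jaw -166.01 j [ 24.7   5.9 -23.5   0.  -60.4 -10.8] F [1.4 0.3 0.4] g 0.601
turn [ 0.004 -0.006  0.   ] shift [ 1.31  5.99 -0.36]
```

View pics/s1.png

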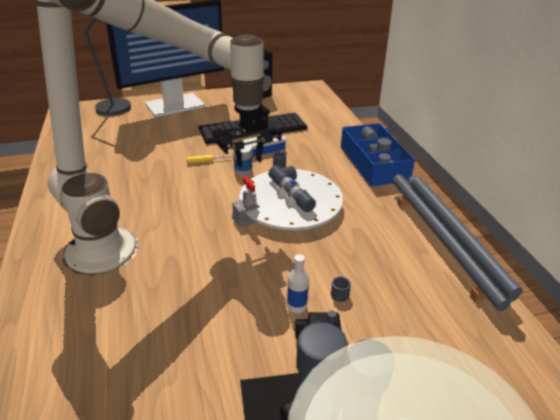

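View pics/t1.png

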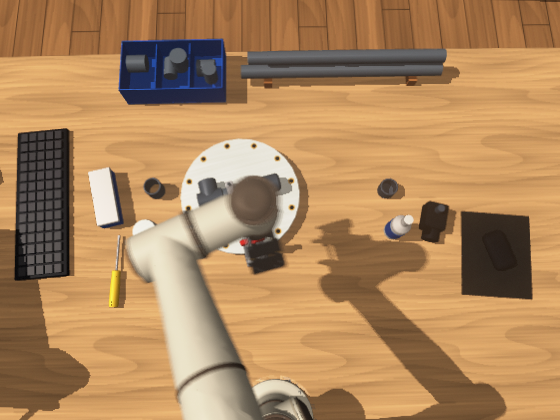

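Run:
```python
from h import *
d=cap('side');print(proj(d,B(-.15,0,.128)),proj(d,r.sense()['tcp_pos']))
hsv=cv2.cvtColor(d['image'],cv2.COLOR_RGB2HSV)
red=cv2.inRange(hsv,(0,150,90),(7,255,255))|cv2.inRange(hsv,(173,150,90),(180,255,255))
red[:170]=0;red[210:]=0;red[:,:230]=0;red[:,270:]=0
m=np.argwhere(red);print(len(m),m.mean(0)[::-1],onz(d,*m.mean(0)[::-1],.128),B(-.15,0,.128))
goal(B(-.15,0,.12),180+YAW)
```

```text
[248.31760883 185.04202451] [248.19313532 161.47606971]
100 [248.19 182.61] [0.45757876 0.06045306 0.128     ] [0.45515411 0.04702478 0.128     ]
t 1.55 P [0.4535 0.0332 0.2179] jaw -165.93 j [ 24.8   6.1 -23.6  -0.  -60.4 -10.7] F [0.2 0.9 0.6] g 0.6
turn [-0.002 -0.004 -0.   ] shift [ 1.3   9.79 -0.52]
```

step_arm(
  moves=[
    [[0,0,0,0.7,0.5,-0.3,60],[0,-0.004,0,1.3,2,-0.5,60],[0,-0.004,0,1.3,4,-0.5,60],[0,-0.004,0,1.3,5.5,-0.5,60],[0,-0.004,0,1.3,6,-0.5,60]],
  ],
)

```text
time_s: 1.97
tcp_pos: [0.4535, 0.0433, 0.1567]
ee_rot: [[-0.24, -0.004, -0.971], [0.971, -0.001, -0.24], [-0.0, -1.0, 0.004]]
wrist_force: [0.7, 0.1, -0.3]
gripper_width: 0.602
```

```bash
python3 -c "
from h import *
goal(B(-.15,0,.12),180+YAW)"
```

```text
t 1.97 P [0.4535 0.0433 0.1567] jaw -166.12 j [ 26.   10.1 -28.7  -0.1 -51.4 -12. ] F [ 0.7  0.1 -0.3] g 0.602
turn [-0.004 -0.008 -0.   ] shift [ 0.33  3.66 -0.26]
```

step_arm(
  moves=[
    [[0,-0.006,0,0.2,0.5,-0.2,60],[0,-0.006,0,0.3,1.5,-0.2,60],[0,-0.006,0,0.3,2.5,-0.2,60],[0,-0.006,0,0.3,3.4,-0.2,60],[0,-0.006,0,0.3,3.5,-0.2,60]],
  ],
)

```text
time_s: 2.38
tcp_pos: [0.456, 0.0476, 0.1229]
ee_rot: [[-0.247, -0.002, -0.969], [0.969, -0.001, -0.247], [-0.0, -1.0, 0.002]]
wrist_force: [-0.2, 0.2, -1.0]
gripper_width: 0.603
```

```bash
python3 -c "
from h import *
goal(B(-.15,0,.12),180+YAW)
d=cap('side');cv2.imwrite('pics/s2.png',cv2.resize(d['image'][130:250,190:350],None,fx=5,fy=5,interpolation=2)[:,:,::-1]);goal(B(-.15,0,.12),180+YAW)"
```

```text
t 2.38 P [0.456  0.0476 0.1229] jaw -165.68 j [ 26.4  13.  -31.   -0.  -46.2 -12. ] F [-0.2  0.2 -1. ] g 0.603
turn [-0.002  0.    -0.   ] shift [-0.04  0.29  0.1 ]
t 2.43 P [0.4563 0.0478 0.1234] jaw -165.65 j [ 26.4  12.9 -30.9   0.  -46.2 -12. ] F [ 0.2 -0.4 -0.1] g 0.598
turn [-0.001  0.001 -0.   ] shift [-0.04  0.34  0.13]
```

View pics/s2.png

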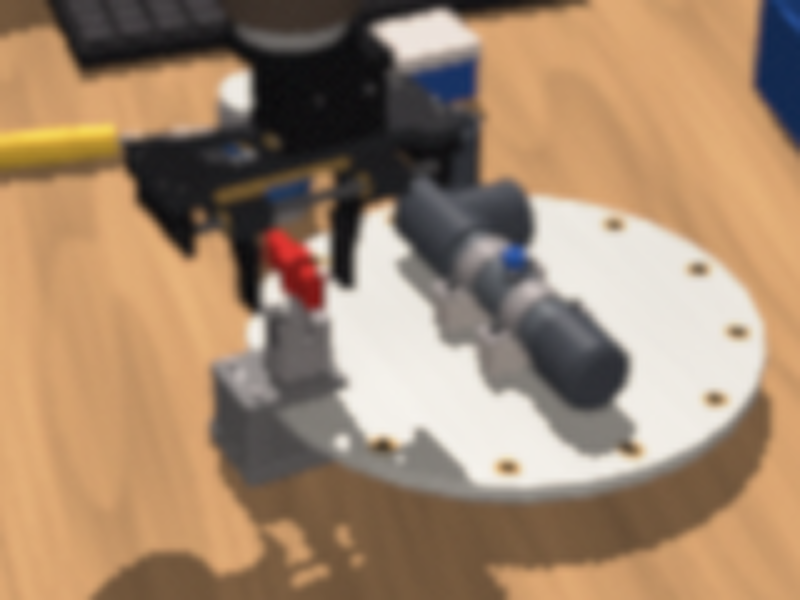

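step_arm(
  moves=[
    [[0,0,0,0,0.2,0.1,60],[0,0,0,0,0.35,0.1,40],[0,0,0,0,0.35,0.1,10],[0,0,0,0,0.35,0.1,0],[0,0,0,0,0.35,0.1,0]],
  ],
)

```text
time_s: 2.85
tcp_pos: [0.4558, 0.048, 0.1207]
ee_rot: [[-0.248, 0.001, -0.969], [0.969, 0.0, -0.248], [0.0, -1.0, -0.001]]
wrist_force: [-0.1, 0.2, 0.1]
gripper_width: 0.381
```

step_arm(
  moves=[
    [[0,0,0,0,0,0,0],[0,0,0,0,0,0,0],[0,0,0,0,0,0,0],[0,0,0,0,0,0,0],[0,0,0,0,0,0,0]],
  ],
)

```text
time_s: 3.27
tcp_pos: [0.4562, 0.0482, 0.1205]
ee_rot: [[-0.249, 0.001, -0.969], [0.969, 0.0, -0.249], [0.0, -1.0, -0.002]]
wrist_force: [2.7, 0.0, -0.8]
gripper_width: 0.163
```

```bash
python3 -c "
from h import *
goal(B(-.15,0,.12),180+YAW)"
```

```text
t 3.27 P [0.4562 0.0482 0.1205] jaw -165.61 j [ 26.4  13.1 -31.3   0.  -45.6 -12. ] F [ 2.7  0.  -0.8] g 0.163
turn [0.002 0.001 0.   ] shift [-0.09  0.05  0.13]
```

step_arm(
  moves=[
    [[0,0,0,0,-0.5,0,0],[0,0,0,0,-1.0,0,0],[0,0,0,0,-1.5,0,0],[0,0,0,0,-2.0,0,0],[0,0,0,0,-2.2,0,0]],
  ],
)

```text
time_s: 3.68
tcp_pos: [0.4558, 0.0482, 0.1418]
ee_rot: [[-0.248, 0.001, -0.969], [0.969, 0.001, -0.248], [0.001, -1.0, -0.001]]
wrist_force: [6.8, 1.0, -13.7]
gripper_width: 0.158
```

step_arm(
  moves=[
    [[0,0,0,0,0,0,0],[0,0,0,0,0,0,0],[0,0,0,0,0,0,0],[0,0,0,0,0,0,0],[0,0,0,0,0,0,0]],
  ],
)

```text
time_s: 4.1
tcp_pos: [0.4558, 0.0482, 0.1413]
ee_rot: [[-0.248, 0.0, -0.969], [0.969, 0.001, -0.248], [0.001, -1.0, -0.001]]
wrist_force: [5.7, 0.8, -13.4]
gripper_width: 0.158
```

```bash
python3 -c "
from h import *
goal(B(-.15,0,.142),180+YAW)
d=cap('side');cv2.imwrite('pics/s3.png',cv2.resize(d['image'][130:250,190:350],None,fx=5,fy=5,interpolation=2)[:,:,::-1])"
```

```text
t 4.1 P [0.4558 0.0482 0.1413] jaw -165.65 j [ 26.4  11.4 -29.7  -0.  -48.8 -12. ] F [  5.7   0.8 -13.4] g 0.158
turn [0.001 0.001 0.001] shift [-0.1  -0.07  0.09]
```

View pics/s3.png

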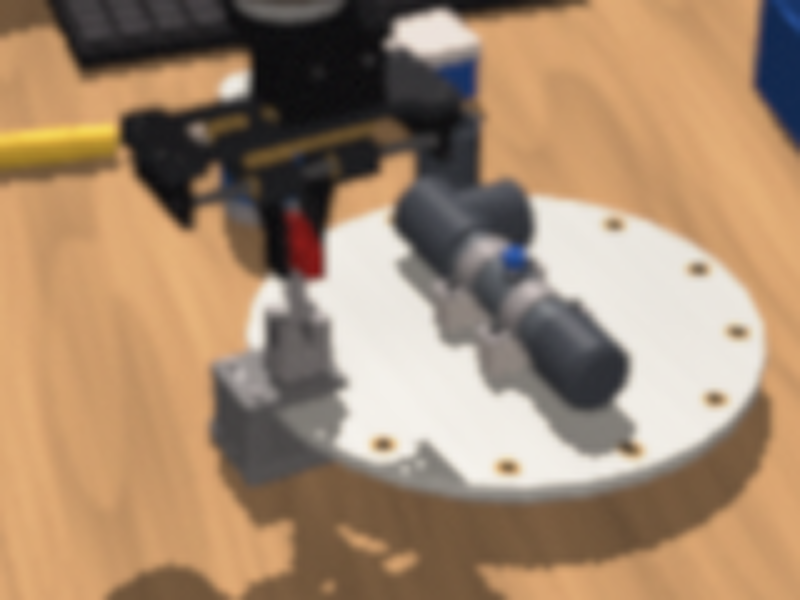

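step_arm(
  moves=[
    [[0,-0.1,0,0,0,0,0],[0,-0.2,0,0,0,0,0],[0,-0.3,0,0,0,0,0],[0,-0.4,0,0,0,0,0],[0,-0.5,0,0,0,0,0]],
  ],
)

```text
time_s: 4.57
tcp_pos: [0.4561, 0.0483, 0.1412]
ee_rot: [[-0.686, 0.001, -0.728], [0.728, 0.001, -0.686], [0.0, -1.0, -0.001]]
wrist_force: [7.7, 1.0, -13.1]
gripper_width: 0.156
```

```bash
python3 -c "
from h import *
goal(B(-.15,0,.142),270+YAW);print(r.sense()['moment'])"
```

```text
t 4.57 P [0.4561 0.0483 0.1412] jaw -136.72 j [ 26.4  11.4 -29.7  -0.  -48.8  16.9] F [  7.7   1.  -13.1] g 0.156
turn [ 1.000e-03 -1.065e+00 -1.000e-03] shift [-0.03 -0.08  0.15]
[ 1.87273893e-02 -2.01128598e+00 -5.74984619e-05]
```

step_arm(
  moves=[
    [[0,-0.1,0,0,0,0,0],[0,-0.2,0,0,0,0,0],[0,-0.3,0,0,0,0,0],[0,-0.4,0,0,0,0,0],[0,-0.5,0,0,0,0,0]],
  ],
)

```text
time_s: 4.98
tcp_pos: [0.4563, 0.0485, 0.1413]
ee_rot: [[-0.951, 0.001, -0.31], [0.31, 0.001, -0.951], [-0.001, -1.0, -0.002]]
wrist_force: [6.8, 0.8, -13.5]
gripper_width: 0.16
```

step_arm(
  moves=[
    [[0,-0.1,0,0,0,0,0],[0,-0.2,0,0,0,0,0],[0,-0.3,0,0,0,0,0],[0,-0.4,0,0,0,0,0],[0,-0.5,0,0,0,0,0]],
  ],
)

```text
time_s: 5.4
tcp_pos: [0.4564, 0.0487, 0.1413]
ee_rot: [[-0.983, 0.002, 0.183], [-0.183, 0.002, -0.983], [-0.002, -1.0, -0.001]]
wrist_force: [7.0, 2.2, -12.9]
gripper_width: 0.157
```

```bash
python3 -c "
from h import *
goal(B(-.15,0,.142),270+YAW);print(r.sense()['moment'])"
```

```text
t 5.4 P [0.4564 0.0487 0.1413] jaw -79.43 j [ 26.4  11.4 -29.7  -0.1 -48.7  74.2] F [  7.    2.2 -12.9] g 0.157
turn [ 0.001 -0.065 -0.002] shift [ 0.15 -0.07  0.15]
[ 0.44448269 -1.9643616  -0.02060442]
```

step_arm(
  moves=[
    [[0,-0.065,0,0,0,0,0],[0,-0.065,0,0,0.2,0,0],[0,-0.065,0,0,0.4,0,0],[0,-0.065,0,0,0.6,0,0],[0,-0.065,0,0,0.75,0,0]],
  ],
)

```text
time_s: 5.82
tcp_pos: [0.4566, 0.0488, 0.1343]
ee_rot: [[-0.97, 0.002, 0.243], [-0.243, 0.002, -0.97], [-0.002, -1.0, -0.001]]
wrist_force: [3.4, 2.2, -0.5]
gripper_width: 0.158
```

step_arm(
  moves=[
    [[0,0,0,0,0,0,0],[0,0,0,0,0,0,0],[0,0,0,0,0,0,0],[0,0,0,0,0,0,0],[0,0,0,0,0,0,0]],
  ],
)

```text
time_s: 6.23
tcp_pos: [0.4565, 0.0488, 0.1345]
ee_rot: [[-0.97, 0.002, 0.243], [-0.243, 0.002, -0.97], [-0.003, -1.0, -0.001]]
wrist_force: [5.4, 1.5, -9.5]
gripper_width: 0.157
```

```bash
python3 -c "
from h import *
goal(B(-.15,0,.134),270+YAW);print(r.sense()['moment'])
d=cap('side');cv2.imwrite('pics/s4.png',cv2.resize(d['image'][130:250,190:350],None,fx=5,fy=5,interpolation=2)[:,:,::-1])"
```

```text
t 6.23 P [0.4565 0.0488 0.1345] jaw -75.95 j [ 26.4  12.  -30.2  -0.  -47.7  77.6] F [ 5.4  1.5 -9.5] g 0.157
turn [ 0.001 -0.005 -0.003] shift [0.17 0.05 0.14]
[ 4.07025119e-01 -1.56421499e+00 -1.23685074e-03]
```

View pics/s4.png

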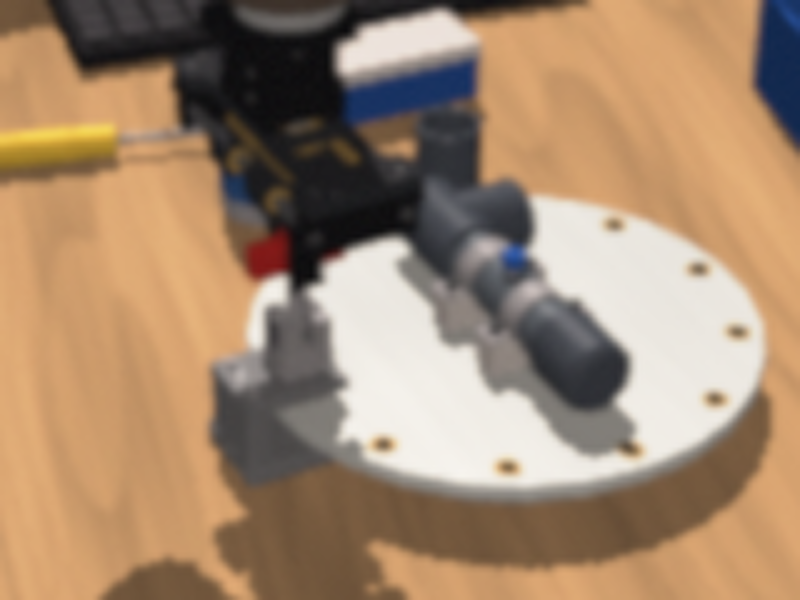

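step_arm(
  moves=[
    [[0,0,0,0,0.1,0,0],[0,0,0,0,0.15,0,0],[0,0,0,0,0.15,0,0],[0,0,0,0,0.15,0,0],[0,0,0,0,0.15,0,0]],
  ],
)

```text
time_s: 6.7
tcp_pos: [0.4566, 0.0487, 0.1343]
ee_rot: [[-0.97, 0.003, 0.243], [-0.243, 0.001, -0.97], [-0.003, -1.0, -0.001]]
wrist_force: [2.9, 4.9, 1.1]
gripper_width: 0.156
```

```bash
python3 -c "
from h import *
goal(B(-.15,0,.134),270+YAW);print(r.sense()['moment'])"
```

```text
t 6.7 P [0.4566 0.0487 0.1343] jaw -75.92 j [ 26.4  12.  -30.3  -0.  -47.6  77.6] F [2.9 4.9 1.1] g 0.156
turn [ 0.001 -0.004 -0.003] shift [0.18 0.02 0.12]
[ 1.23636221 -0.536281    0.04516118]
```

step_arm(
  moves=[
    [[0,0,0,0,0,0,30],[0,0,0,0,0,0,50],[0,0,0,0,0,0,60],[0,0,0,0,0,0,60],[0,0,0,0,0,0,60]],
  ],
)

```text
time_s: 7.12
tcp_pos: [0.4548, 0.0474, 0.133]
ee_rot: [[-0.97, -0.002, 0.242], [-0.242, -0.001, -0.97], [0.002, -1.0, 0.0]]
wrist_force: [0.3, -0.4, 0.1]
gripper_width: 0.45
```

step_arm(
  moves=[
    [[0,0,0,0,-1,0,60],[0,0,0,0,-3,0,60],[0,0,0,0,-5,0,60],[0,0,0,0,-6,0,60],[0,0,0,0,-6.5,0,60]],
  ],
)

```text
time_s: 7.53
tcp_pos: [0.4561, 0.048, 0.1999]
ee_rot: [[-0.97, 0.002, 0.243], [-0.243, 0.001, -0.97], [-0.002, -1.0, -0.0]]
wrist_force: [0.1, -1.2, -1.2]
gripper_width: 0.597
```

```bash
python3 -c "
from h import *
goal(B(0,-.093,.2),180+YAW)
d=cap('side');cv2.imwrite('pics/s5.png',cv2.resize(d['image'][130:250,190:350],None,fx=5,fy=5,interpolation=2)[:,:,::-1])"
```

```text
t 7.53 P [0.4561 0.048  0.1999] jaw -75.95 j [ 26.4   7.4 -24.9   0.  -57.5  77.6] F [ 0.1 -1.2 -1.2] g 0.597
turn [ 0.002  1.566 -0.002] shift [-14.93   0.02   9.3 ]
```

View pics/s5.png

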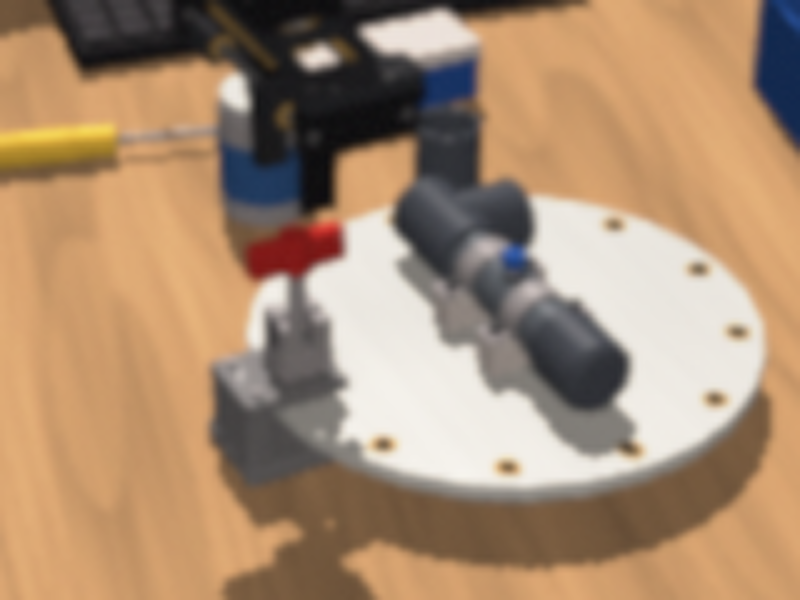

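step_arm(
  moves=[
    [[0,0.12,0,-2,0,1.2,90],[0,0.24,0,-5,0,3,90],[0,0.36,0,-8,0,5,90],[0,0.48,0,-11,0,7,90],[0,0.6,0,-14.9,0,9.3,90]],
  ],
)

```text
time_s: 8.0
tcp_pos: [0.6193, -0.0059, 0.197]
ee_rot: [[-0.936, -0.003, -0.353], [0.353, -0.0, -0.936], [0.003, -1.0, 0.001]]
wrist_force: [0.7, 1.2, 1.5]
gripper_width: 0.866
```

step_arm(
  moves=[
    [[0,0.12,0,0,0,0,90],[0,0.24,0,0,0,0,90],[0,0.36,0,0,0,0,90],[0,0.48,0,0,0,0,90],[0,0.6,0,0,0,0,90]],
  ],
)

```text
time_s: 8.42
tcp_pos: [0.6185, -0.0054, 0.1964]
ee_rot: [[-0.572, -0.004, -0.82], [0.82, -0.001, -0.572], [0.002, -1.0, 0.003]]
wrist_force: [-1.0, 0.1, 0.3]
gripper_width: 0.899
```

```bash
python3 -c "
from h import *
goal(B(0,-.095,.15),180+YAW)"
```

```text
t 8.42 P [ 0.6185 -0.0054  0.1964] jaw -145.08 j [ 14.5  23.1  -3.5  -0.  -63.7  20.5] F [-1.   0.1  0.3] g 0.899
turn [-0.003  0.36   0.001] shift [-0.53  4.64 -0.32]
```

step_arm(
  moves=[
    [[0,0.1,0,-0.2,0,-0.1,90],[0,0.2,0,-0.5,0,-0.3,90],[0,0.3,0,-0.5,1.5,-0.3,90],[0,0.36,0,-0.5,3.0,-0.3,90],[0,0.36,0,-0.5,4.6,-0.3,90]],
  ],
)

```text
time_s: 8.83
tcp_pos: [0.6239, -0.0076, 0.1506]
ee_rot: [[-0.251, -0.002, -0.968], [0.968, -0.0, -0.251], [0.0, -1.0, 0.002]]
wrist_force: [-0.5, 0.1, -0.7]
gripper_width: 0.904
```

```bash
python3 -c "
from h import *
goal(B(0,-.095,.07),180+YAW)
d=cap('side');cv2.imwrite('pics/s6.png',cv2.resize(d['image'][100:240,190:370],None,fx=4,fy=4,interpolation=2)[:,:,::-1])"
```

```text
t 8.83 P [ 0.6239 -0.0076  0.1506] jaw -165.48 j [ 14.1  25.8  -6.1  -0.  -58.2   0.4] F [-0.5  0.1 -0.7] g 0.904
turn [-0.002  0.004  0.   ] shift [-0.04  8.06 -0.02]
```

View pics/s6.png

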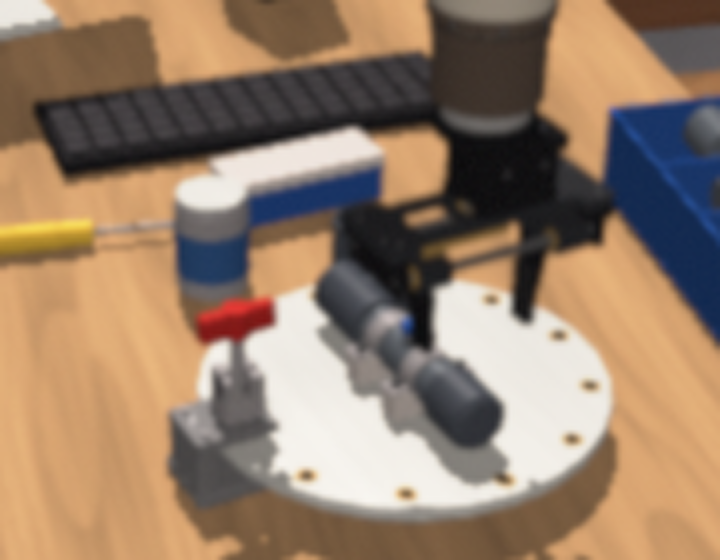

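step_arm(
  moves=[
    [[0,0.004,0,0,1.5,0,90],[0,0.004,0,0,3.5,0,90],[0,0.004,0,0,5.5,0,90],[0,0.004,0,0,7.2,0,90],[0,0.004,0,0,8,0,70]],
  ],
)

```text
time_s: 9.3
tcp_pos: [0.6224, -0.0078, 0.0691]
ee_rot: [[-0.249, -0.006, -0.969], [0.969, -0.001, -0.249], [0.001, -1.0, 0.006]]
wrist_force: [-0.5, -0.6, -0.4]
gripper_width: 0.874
```

```bash
python3 -c "
from h import *
goal(B(0,-.095,.07),180+YAW)
d=cap('side');cv2.imwrite('pics/s7.png',cv2.resize(d['image'][100:240,190:370],None,fx=4,fy=4,interpolation=2)[:,:,::-1])
for t in (20,40,60,80,90): a=np.radians(t); print(t,); goal(B(.095*np.sin(a),-.095*np.cos(a),.07),180+YAW+t)"
```

```text
t 9.3 P [ 0.6224 -0.0078  0.0691] jaw -165.59 j [ 14.1  30.8 -11.   -0.  -48.5   0.3] F [-0.5 -0.6 -0.4] g 0.874
turn [-0.006  0.002  0.001] shift [-0.05 -0.09 -0.15]
20
t 9.35 P [ 0.6222 -0.0079  0.0685] jaw -165.59 j [ 14.1  30.8 -11.   -0.1 -48.5   0.3] F [ 0.3 -1.  -1.2] g 0.844
turn [-0.007 -0.347  0.002] shift [ 0.52 -0.17 -3.42]
40
t 9.35 P [ 0.6222 -0.0079  0.0685] jaw -165.59 j [ 14.1  30.8 -11.   -0.1 -48.5   0.3] F [ 0.3 -1.  -1.2] g 0.844
turn [-0.007 -0.696  0.003] shift [ 2.16 -0.19 -6.28]
60
t 9.35 P [ 0.6222 -0.0079  0.0685] jaw -165.59 j [ 14.1  30.8 -11.   -0.1 -48.5   0.3] F [ 0.3 -1.  -1.2] g 0.844
turn [-0.006 -1.046  0.004] shift [ 4.68 -0.21 -8.41]
80
t 9.35 P [ 0.6222 -0.0079  0.0685] jaw -165.59 j [ 14.1  30.8 -11.   -0.1 -48.5   0.3] F [ 0.3 -1.  -1.2] g 0.844
turn [-0.005 -1.395  0.006] shift [ 7.78 -0.21 -9.54]
90
t 9.35 P [ 0.6222 -0.0079  0.0685] jaw -165.59 j [ 14.1  30.8 -11.   -0.1 -48.5   0.3] F [ 0.3 -1.  -1.2] g 0.844
turn [-0.005 -1.569  0.006] shift [ 9.43 -0.21 -9.69]
```

View pics/s7.png

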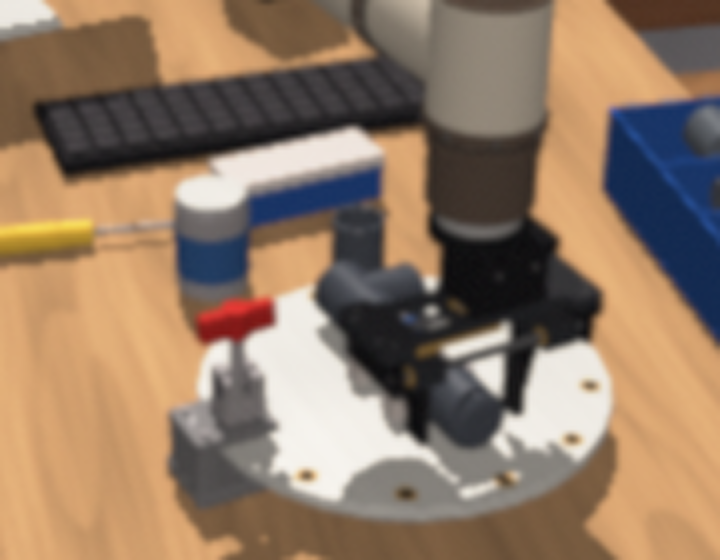

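step_arm(
  moves=[
    [[0,-0.07,0,0.02,-0.1,-0.66,70],[0,-0.14,0,0.09,-0.1,-1.32,70],[0,-0.209,0,0.21,-0.1,-1.98,70],[0,-0.279,0,0.37,-0.1,-2.62,70],[0,-0.349,0,0.57,-0.1,-3.25,70]],
  ],
)

```text
time_s: 9.77
tcp_pos: [0.6537, 0.0053, 0.0733]
ee_rot: [[-0.568, -0.003, -0.823], [0.823, -0.001, -0.568], [0.001, -1.0, 0.003]]
wrist_force: [-1.2, -3.2, -1.5]
gripper_width: 0.702
```

```bash
python3 -c "
from h import *
t=20;a=np.radians(t);goal(B(.095*np.sin(a),-.095*np.cos(a),.07),180+YAW+t)"
```

```text
t 9.77 P [0.6537 0.0053 0.0733] jaw -145.38 j [ 14.6  33.   -6.1   0.  -51.1  20. ] F [-1.2 -3.2 -1.5] g 0.702
turn [-0.003  0.005  0.001] shift [ 0.01  0.33 -0.05]
```

step_arm(
  moves=[
    [[0,-0.07,0,0.02,0.1,-0.66,70],[0,-0.14,0,0.09,0.2,-1.32,70],[0,-0.209,0,0.21,0.2,-1.98,70],[0,-0.279,0,0.37,0.2,-2.62,70],[0,-0.349,0,0.57,0.2,-3.25,70]],
  ],
)

```text
time_s: 10.18
tcp_pos: [0.6782, 0.0283, 0.0721]
ee_rot: [[-0.815, -0.001, -0.579], [0.579, -0.002, -0.815], [-0.0, -1.0, 0.002]]
wrist_force: [0.2, -2.8, 0.8]
gripper_width: 0.696
```

```bash
python3 -c "
from h import *
t=40;a=np.radians(t);goal(B(.095*np.sin(a),-.095*np.cos(a),.07),180+YAW+t)"
```

```text
t 10.18 P [0.6782 0.0283 0.0721] jaw -125.37 j [ 16.   35.1  -2.3   0.1 -52.8  38.5] F [ 0.2 -2.8  0.8] g 0.696
turn [-0.002  0.006 -0.   ] shift [0.07 0.21 0.  ]
```

step_arm(
  moves=[
    [[0,-0.07,0,0.02,0,-0.66,70],[0,-0.14,0,0.1,0.1,-1.32,70],[0,-0.209,0,0.23,0.1,-1.98,70],[0,-0.279,0,0.4,0.1,-2.62,70],[0,-0.349,0,0.6,0.1,-3.25,70]],
  ],
)

```text
time_s: 10.6
tcp_pos: [0.693, 0.0583, 0.0713]
ee_rot: [[-0.964, 0.001, -0.265], [0.265, -0.001, -0.964], [-0.001, -1.0, 0.001]]
wrist_force: [1.8, -3.3, 0.8]
gripper_width: 0.703
```

```bash
python3 -c "
from h import *
t=60;a=np.radians(t);goal(B(.095*np.sin(a),-.095*np.cos(a),.07),180+YAW+t)"
```

```text
t 10.6 P [0.693  0.0583 0.0713] jaw -105.36 j [ 18.1  36.4   0.3   0.1 -53.9  56.4] F [ 1.8 -3.3  0.8] g 0.703
turn [-0.001  0.006 -0.001] shift [0.1  0.13 0.02]
```

step_arm(
  moves=[
    [[0,-0.07,0,0.05,0,-0.66,70],[0,-0.14,0,0.15,0.1,-1.32,70],[0,-0.209,0,0.28,0.1,-1.98,70],[0,-0.279,0,0.45,0.1,-2.62,70],[0,-0.349,0,0.65,0.1,-3.25,70]],
  ],
)

```text
time_s: 11.02
tcp_pos: [0.696, 0.0917, 0.0706]
ee_rot: [[-0.997, 0.003, 0.081], [-0.081, -0.001, -0.997], [-0.003, -1.0, 0.001]]
wrist_force: [2.0, -3.7, -0.6]
gripper_width: 0.701
```

```bash
python3 -c "
from h import *
t=80;a=np.radians(t);goal(B(.095*np.sin(a),-.095*np.cos(a),.07),180+YAW+t)
d=ang();cv2.imwrite('pics/t8.png',cv2.resize(d['image'][120:290,120:320],None,fx=3.5,fy=3.5,interpolation=cv2.INTER_CUBIC)[:,:,::-1])
t=90;a=np.radians(t);goal(B(.095*np.sin(a),-.095*np.cos(a),.07),180+YAW+t)
d=cap('side');cv2.imwrite('pics/s8.png',cv2.resize(d['image'][100:240,190:370],None,fx=4,fy=4,interpolation=2)[:,:,::-1])
"
```

```text
t 11.02 P [0.696  0.0917 0.0706] jaw -85.36 j [ 20.7  37.    1.3   0.1 -54.2  73.9] F [ 2.  -3.7 -0.6] g 0.701
turn [-0.001  0.006 -0.003] shift [0.08 0.06 0.04]
hole phase deg [-14.28 -14.19 -14.25 -14.04 -14.27 -14.41] median -14.257728693385538
t 11.07 P [0.6957 0.0932 0.0705] jaw -85.18 j [ 20.8  37.    1.3   0.1 -54.2  74. ] F [-0.3  0.2 -0.4] g 0.703
turn [-0.    -0.166 -0.002] shift [ 0.19  0.05 -1.46]
```

View pics/t8.png

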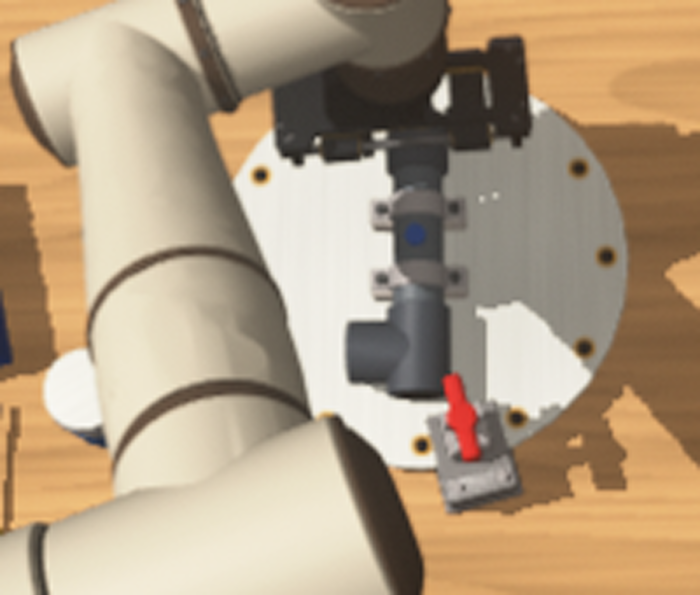

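View pics/s8.png

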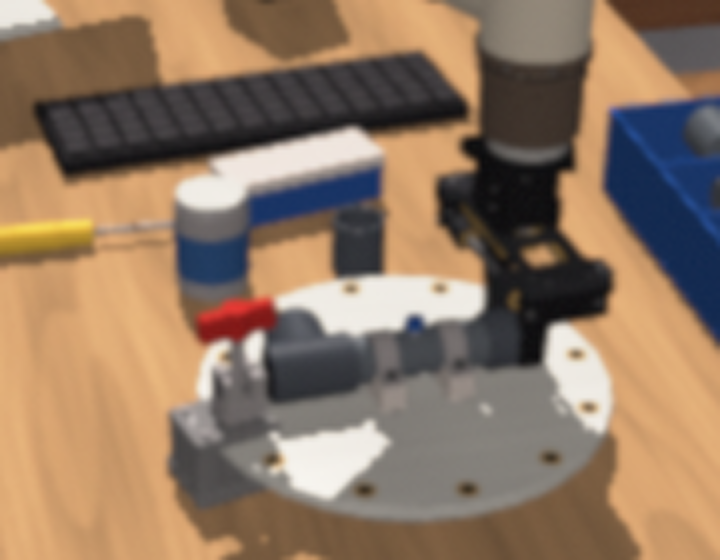

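step_arm(
  moves=[
    [[0,-0.06,0,0.05,0,-0.6,70],[0,-0.12,0,0.12,0,-1.15,70],[0,-0.17,0,0.2,0,-1.6,70],[0,-0.205,0,0.25,0,-1.93,70],[0,-0.22,0,0.27,0,-2.06,70]],
  ],
)

```text
time_s: 11.53
tcp_pos: [0.6904, 0.1126, 0.0698]
ee_rot: [[-0.956, 0.0, 0.293], [-0.293, 0.0, -0.956], [-0.0, -1.0, -0.0]]
wrist_force: [0.4, -0.2, 1.0]
gripper_width: 0.7
```

step_arm(
  moves=[
    [[0,0,0,0,0,0,70],[0,0,0,0,0,0,70],[0,0,0,0,0,0,70],[0,0,0,0,0,0,70],[0,0,0,0,0,0,70]],
  ],
)

```text
time_s: 11.95
tcp_pos: [0.6904, 0.1124, 0.0693]
ee_rot: [[-0.956, -0.0, 0.292], [-0.292, 0.0, -0.956], [0.0, -1.0, -0.0]]
wrist_force: [0.3, 0.1, 0.6]
gripper_width: 0.701
```

```bash
python3 -c "
from h import *
ang()
t=94;a=np.radians(t);goal(B(.095*np.sin(a),-.095*np.cos(a),.07),180+YAW+t)
"
```

```text
hole phase deg [-0.23 -0.46 -0.47 -0.04 -0.55 -0.36 -0.3 ] median -0.3603842706356204
t 12.0 P [0.6904 0.1124 0.0693] jaw -73.0 j [ 22.5  36.9   1.   -0.  -54.1  84.5] F [ 0.7  0.1 -0. ] g 0.703
turn [ 0.    -0.023  0.   ] shift [-0.08 -0.07 -0.14]
```

step_arm(
  moves=[
    [[0,0,0,0,0,0.3,75],[0,0,0,0,-1.5,0.4,75],[0,0,0,0,-5,0.4,75],[0,0,0,0,-9,0.4,70],[0,0.04,0,0,-13,0.4,60]],
  ],
)

```text
time_s: 12.42
tcp_pos: [0.6911, 0.1082, 0.2]
ee_rot: [[-0.967, -0.002, 0.253], [-0.253, -0.001, -0.967], [0.002, -1.0, 0.0]]
wrist_force: [0.8, 0.7, 0.5]
gripper_width: 0.684
```

```bash
python3 -c "
from h import *
ang()
goal(B(-.15,0,.20),270+YAW)
d=cap('side');cv2.imwrite('pics/s9.png',cv2.resize(d['image'][100:240,190:370],None,fx=4,fy=4,interpolation=2)[:,:,::-1])
"
```

```text
hole phase deg [-0.37 -0.32 -0.25 -0.46 -0.44 -0.15 -0.55 -0.28 -0.3 ] median -0.32056207145872406
t 12.47 P [0.6959 0.1087 0.2117] jaw -75.37 j [ 22.1  30.1  10.4   0.3 -69.3  82.4] F [2.4 0.3 7.7] g 0.653
turn [-0.002  0.006 -0.017] shift [24.87  0.76 -0.11]
```

View pics/s9.png

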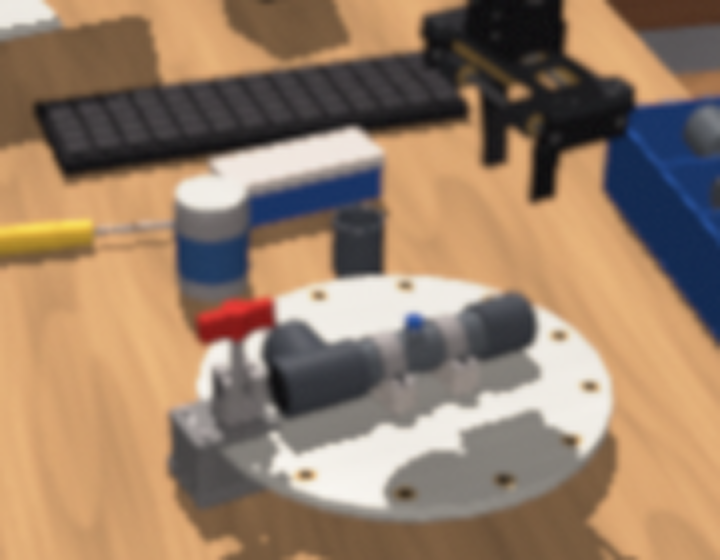

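step_arm(
  moves=[
    [[0,0,0,3,0,0,60],[0,0,0,7,0,0,60],[0,0,0,11,0,0,60],[0,0,0,15,0,0,60],[0,0,0,19,0,0,60]],
  ],
)

```text
time_s: 12.93
tcp_pos: [0.5059, 0.0596, 0.199]
ee_rot: [[-0.967, -0.0, 0.254], [-0.254, -0.0, -0.967], [0.0, -1.0, 0.0]]
wrist_force: [1.1, 0.3, 0.5]
gripper_width: 0.603
```

```bash
python3 -c "
from h import *
goal(B(-.15,0,.20),270+YAW)"
```

```text
t 12.93 P [0.5059 0.0596 0.199 ] jaw -75.28 j [ 25.   12.5 -18.5   0.  -58.9  79.7] F [1.1 0.3 0.5] g 0.603
turn [-0.     0.007  0.   ] shift [ 5.23 -0.1  -0.07]
```

step_arm(
  moves=[
    [[0,0.007,0,2,0,-0.07,60],[0,0.007,0,4,0,-0.07,60],[0,0.007,0,5.2,0,-0.07,60],[0,0.007,0,5.2,0.5,-0.07,60],[0,0.007,0,5.2,1.5,-0.07,60]],
  ],
)

```text
time_s: 13.35
tcp_pos: [0.4581, 0.048, 0.1856]
ee_rot: [[-0.969, 0.004, 0.248], [-0.248, 0.002, -0.969], [-0.005, -1.0, -0.0]]
wrist_force: [-0.1, 1.2, 0.3]
gripper_width: 0.6
```

```bash
python3 -c "
from h import *
goal(B(-.15,0,.134),270+YAW)"
```

```text
t 13.35 P [0.4581 0.048  0.1856] jaw -75.64 j [ 26.3   8.4 -26.    0.  -55.3  78. ] F [-0.1  1.2  0.3] g 0.6
turn [ 0.     0.001 -0.005] shift [0.33 5.16 0.02]
```

step_arm(
  moves=[
    [[0,0,0,0.1,1.0,0,60],[0,0,0,0.2,2.5,0,60],[0,0,0,0.2,4,0,60],[0,0,0,0.2,4.9,0,60],[0,0,0,0.2,5.1,0,60]],
  ],
)

```text
time_s: 13.77
tcp_pos: [0.4548, 0.047, 0.1315]
ee_rot: [[-0.969, -0.003, 0.247], [-0.247, -0.001, -0.969], [0.004, -1.0, 0.001]]
wrist_force: [-0.5, 0.7, 0.7]
gripper_width: 0.595
```

```bash
python3 -c "
from h import *
goal(B(-.15,0,.134),270+YAW)
d=cap('side');cv2.imwrite('pics/s10.png',cv2.resize(d['image'][100:240,190:370],None,fx=4,fy=4,interpolation=2)[:,:,::-1])
ang()
goal(B(-.15,0,.134),270+YAW)"
```

```text
t 13.77 P [0.4548 0.047  0.1315] jaw -75.69 j [ 26.3  12.2 -30.5  -0.  -47.6  78. ] F [-0.5  0.7  0.7] g 0.595
turn [-0.001  0.     0.004] shift [-0.03 -0.25  0.  ]
hole phase deg [-0.39 -0.36 -0.18 -0.04 -0.51 -0.51 -0.14 -0.27] median -0.31568087653161925
t 13.87 P [0.4557 0.0473 0.133 ] jaw -75.66 j [ 26.4  12.1 -30.3   0.  -47.6  78. ] F [ 0.1 -0.8  0.6] g 0.602
turn [-0.     0.001  0.001] shift [ 0.06 -0.1   0.02]
```

View pics/s10.png

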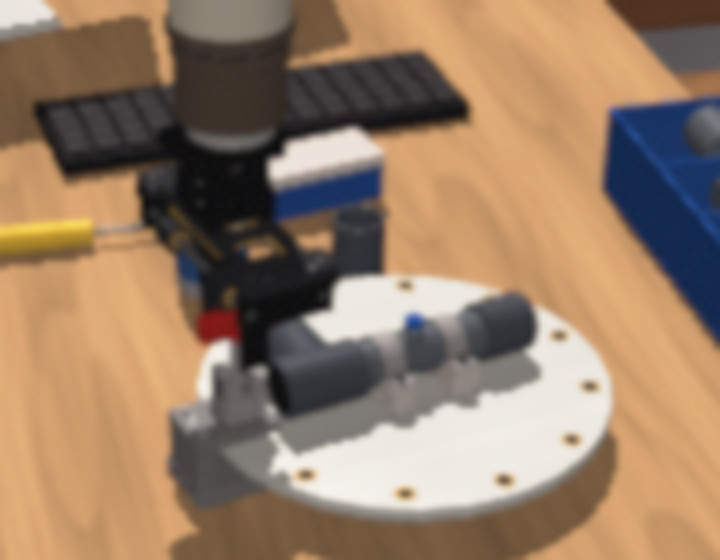

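Positioned over the parked wing with the disc at 89.7°. Close.

step_arm(
  moves=[
    [[0,0,0,0,-0.1,0,40],[0,0,0,0,-0.1,0,20],[0,0,0,0,-0.1,0,0],[0,0,0,0,-0.1,0,0],[0,0,0,0,-0.1,0,0]],
  ],
)

```text
time_s: 14.28
tcp_pos: [0.4556, 0.0474, 0.1347]
ee_rot: [[-0.969, 0.001, 0.248], [-0.248, 0.0, -0.969], [-0.001, -1.0, -0.0]]
wrist_force: [-0.7, -0.6, 0.2]
gripper_width: 0.308
```

step_arm(
  moves=[
    [[0,0,0,0,0,0,0],[0,0,0,0,0,0,0],[0,0,0,0,0,0,0],[0,0,0,0,0,0,0],[0,0,0,0,0,0,0]],
  ],
)

```text
time_s: 14.7
tcp_pos: [0.4558, 0.0482, 0.1345]
ee_rot: [[-0.969, 0.001, 0.248], [-0.248, 0.001, -0.969], [-0.001, -1.0, -0.001]]
wrist_force: [-0.9, 5.1, 1.1]
gripper_width: 0.16
```

step_arm(
  moves=[
    [[0,0,0,0,-0.2,0,0],[0,0,0,0,-0.4,0,0],[0,0,0,0,-0.6,0,0],[0,0,0,0,-0.8,0,0],[0,0,0,0,-0.8,0,0]],
  ],
)

```text
time_s: 15.12
tcp_pos: [0.4553, 0.0481, 0.1409]
ee_rot: [[-0.969, -0.0, 0.247], [-0.247, 0.002, -0.969], [-0.0, -1.0, -0.002]]
wrist_force: [4.0, 5.0, -12.4]
gripper_width: 0.158
```

```bash
python3 -c "
from h import *
goal(B(-.15,0,.141),180+YAW)"
```

```text
t 15.12 P [0.4553 0.0481 0.1409] jaw -75.71 j [ 26.4  11.4 -29.8  -0.1 -48.8  78. ] F [  4.    5.  -12.4] g 0.158
turn [1.00e-03 1.57e+00 1.00e-03] shift [ 0.04 -0.01  0.1 ]
```

step_arm(
  moves=[
    [[0,0.0,0,0,-0.1,0,0],[0,0.1,0,0,-0.1,0,0],[0,0.2,0,0,-0.1,0,0],[0,0.3,0,0,-0.1,0,0],[0,0.4,0,0,-0.1,0,0]],
  ],
)

```text
time_s: 15.53
tcp_pos: [0.4552, 0.0482, 0.1415]
ee_rot: [[-0.988, -0.001, -0.155], [0.155, 0.002, -0.988], [0.001, -1.0, -0.002]]
wrist_force: [3.3, 6.6, -12.7]
gripper_width: 0.155
```

step_arm(
  moves=[
    [[0,0.1,0,0,0,0,0],[0,0.2,0,0,0,0,0],[0,0.3,0,0,0,0,0],[0,0.4,0,0,0,0,0],[0,0.5,0,0,0,0,0]],
  ],
)

```text
time_s: 15.95
tcp_pos: [0.4554, 0.0485, 0.1415]
ee_rot: [[-0.793, -0.0, -0.61], [0.61, 0.002, -0.793], [0.002, -1.0, -0.002]]
wrist_force: [2.9, 6.6, -12.7]
gripper_width: 0.156
```

step_arm(
  moves=[
    [[0,0.1,0,0,0,0,0],[0,0.2,0,0,0,0,0],[0,0.3,0,0,0,0,0],[0,0.4,0,0,0,0,0],[0,0.5,0,0,0,0,0]],
  ],
)

```text
time_s: 16.37
tcp_pos: [0.4556, 0.0487, 0.1415]
ee_rot: [[-0.403, 0.0, -0.915], [0.915, 0.003, -0.403], [0.002, -1.0, -0.002]]
wrist_force: [3.4, 7.6, -13.8]
gripper_width: 0.158
```

```bash
python3 -c "
from h import *
goal(B(-.15,0,.12),180+YAW);print(r.sense()['moment'])"
```

```text
t 16.37 P [0.4556 0.0487 0.1415] jaw -156.22 j [ 26.4  11.4 -29.7  -0.2 -48.9  -2.5] F [  3.4   7.6 -13.8] g 0.158
turn [0.001 0.165 0.003] shift [-0.14  2.15  0.11]
[ 2.21500837 -0.93218469  0.02454542]
```

step_arm(
  moves=[
    [[0,0.1,0,0,0,0,0],[0,0.165,0,0,0,0,0],[0,0.165,0,0,0.2,0,0],[0,0.165,0,0,0.5,0,0],[0,0.165,0,0,0.8,0,0]],
  ],
)

```text
time_s: 16.78
tcp_pos: [0.4558, 0.0488, 0.1339]
ee_rot: [[-0.252, 0.001, -0.968], [0.968, 0.003, -0.252], [0.003, -1.0, -0.002]]
wrist_force: [2.5, 7.3, -11.1]
gripper_width: 0.157
```

step_arm(
  moves=[
    [[0,0,0,0,0.3,0,0],[0,0,0,0,0.6,0,0],[0,0,0,0,0.9,0,0],[0,0,0,0,1.2,0,0],[0,0,0,0,1.35,0,0]],
  ],
)

```text
time_s: 17.2
tcp_pos: [0.456, 0.0488, 0.1209]
ee_rot: [[-0.253, 0.001, -0.968], [0.968, 0.003, -0.253], [0.002, -1.0, -0.002]]
wrist_force: [1.8, 6.9, -6.3]
gripper_width: 0.159
```

```bash
python3 -c "
from h import *
goal(B(-.15,0,.12),180+YAW);print(r.sense()['moment'])
ang()
d=cap('side');cv2.imwrite('pics/s11.png',cv2.resize(d['image'][100:240,190:370],None,fx=4,fy=4,interpolation=2)[:,:,::-1])"
```

```text
t 17.2 P [0.456  0.0488 0.1209] jaw -165.37 j [ 26.4  13.  -31.2  -0.1 -45.6 -11.7] F [ 1.8  6.9 -6.3] g 0.159
turn [0.002 0.006 0.002] shift [-0.15  0.09  0.13]
[ 2.3383514  -0.18554734  0.02278201]
hole phase deg [-0.39 -0.36 -0.18 -0.04 -0.51 -0.55 -0.14 -0.27 -0.14] median -0.2697149540615129
```

View pics/s11.png

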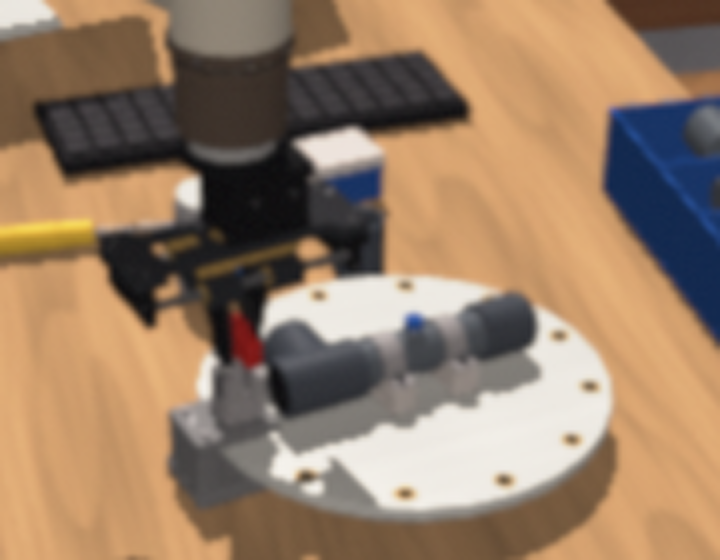

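step_arm(
  moves=[
    [[0,0,0,0,0.1,0,0],[0,0,0,0,0.15,0,0],[0,0,0,0,0.15,0,20],[0,0,0,0,0.15,0,40],[0,0,0,0,0.15,0,60]],
  ],
)

```text
time_s: 17.72
tcp_pos: [0.4551, 0.0468, 0.1204]
ee_rot: [[-0.253, -0.001, -0.967], [0.967, -0.001, -0.253], [-0.001, -1.0, 0.001]]
wrist_force: [0.2, -0.5, -0.0]
gripper_width: 0.275
```

step_arm(
  moves=[
    [[0,0,0,0,0,0,60],[0,0,0,0,0,0,60],[0,0,0,0,-1.5,0,60],[0,0,0,0,-4,0,60],[0,0,0,0,-7,0,60]],
  ],
)

```text
time_s: 18.13
tcp_pos: [0.454, 0.0466, 0.1897]
ee_rot: [[-0.253, -0.005, -0.968], [0.968, -0.002, -0.253], [-0.001, -1.0, 0.005]]
wrist_force: [0.9, -0.0, 1.3]
gripper_width: 0.577
```

step_arm(
  moves=[
    [[0,0,0,-2,-1,0,60],[0,0,0,-5,-3,0,60],[0,0,0,-9,-4,0,60],[0,0,0,-13,-4,0,60],[0,0,0,-15,-4,0,60]],
  ],
)

```text
time_s: 18.55
tcp_pos: [0.4941, -0.1008, 0.2313]
ee_rot: [[-0.251, 0.002, -0.968], [0.968, -0.001, -0.251], [-0.001, -1.0, -0.002]]
wrist_force: [0.8, -0.1, -0.9]
gripper_width: 0.603
```

Run:
```python
from h import *
goal(B(-.15,0,.12),180+YAW)
d=ang();cv2.imwrite('pics/t12.png',cv2.resize(d['image'][120:290,80:320],None,fx=3.3,fy=3.3,interpolation=cv2.INTER_CUBIC)[:,:,::-1])
hsv=cv2.cvtColor(d['image'],cv2.COLOR_RGB2HSV)
red=cv2.inRange(hsv,(0,150,90),(7,255,255))|cv2.inRange(hsv,(173,150,90),(180,255,255))
m=np.argwhere(red[220:270,200:310]);print('red top',len(m),m.mean(0)[::-1]+[200,220])
d=cap('side');cv2.imwrite('pics/s12.png',cv2.resize(d['image'][100:240,190:370],None,fx=4,fy=4,interpolation=2)[:,:,::-1])
hsv=cv2.cvtColor(d['image'],cv2.COLOR_RGB2HSV)
red=cv2.inRange(hsv,(0,150,90),(7,255,255))|cv2.inRange(hsv,(173,150,90),(180,255,255))
m=np.argwhere(red[170:210,230:270]);print('red side (start 100, 248.19 182.61)',len(m),m.mean(0)[::-1]+[230,170])
```

```text
t 18.55 P [ 0.4941 -0.1008  0.2313] jaw -165.45 j [  7.   10.3 -16.4   0.1 -63.2   7.6] F [ 0.8 -0.1 -0.9] g 0.603
turn [ 0.002  0.004 -0.001] shift [15.3  11.11  0.08]
hole phase deg [-0.39 -0.36 -0.18 -0.04 -0.51 -0.27 -0.72 -0.28] median -0.3189855024563819
red top 0 [nan nan]
red side (start 100, 248.19 182.61) 109 [248.68807339 183.01834862]<stdin>:6: RuntimeWarning: Mean of empty slice.
  ret = um.true_divide(
```

View pics/s12.png

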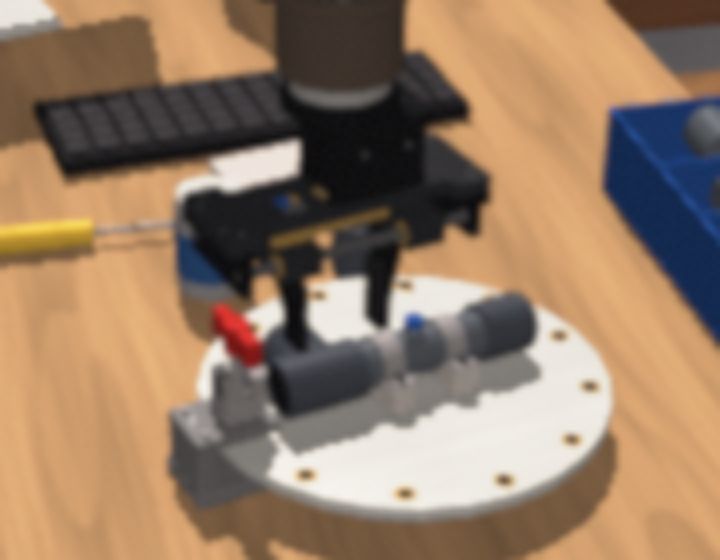

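View pics/t12.png

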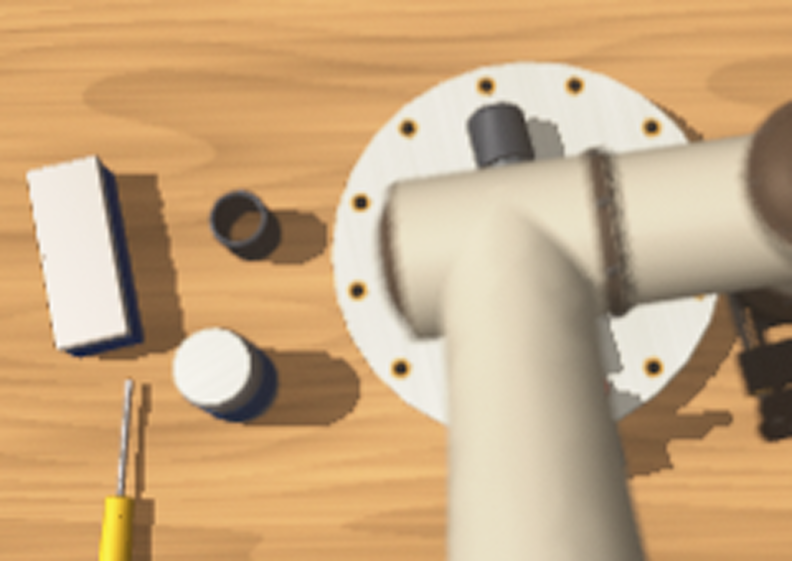

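step_arm(
  moves=[
    [[0,0,0,-3,-1,2,60],[0,0,0,-6,-2,4,60],[0,0,0,-10,-3,6,60],[0,0,0,-14,-4,8,60],[0,0,0,-16,-5,9,60]],
  ],
)

```text
time_s: 19.07
tcp_pos: [0.4454, -0.2767, 0.2803]
ee_rot: [[-0.253, -0.002, -0.967], [0.967, 0.0, -0.253], [0.001, -1.0, 0.001]]
wrist_force: [0.4, 0.1, 0.7]
gripper_width: 0.602
```

step_arm(
  moves=[
    [[0,0,0,0,0,0,60],[0,0,0,0,0,0,60],[0,0,0,0,0,0,60],[0,0,0,0,0,0,60],[0,0,0,0,0,0,60]],
  ],
)

```text
time_s: 19.48
tcp_pos: [0.4469, -0.274, 0.2798]
ee_rot: [[-0.255, -0.001, -0.967], [0.967, 0.001, -0.255], [0.001, -1.0, 0.001]]
wrist_force: [1.3, 0.3, 0.4]
gripper_width: 0.596
```

Run:
```python
from h import *
goal(B(-.15,0,.12),180+YAW)
d=ang('t13.png')
hsv=cv2.cvtColor(d['image'],cv2.COLOR_RGB2HSV)
red=cv2.inRange(hsv,(0,150,90),(7,255,255))|cv2.inRange(hsv,(173,150,90),(180,255,255))
m=np.argwhere(red[220:270,200:310]);print('red top start 140 251.8 239.79',len(m),m.mean(0)[::-1]+[200,220])
```

```text
t 19.48 P [ 0.4469 -0.274   0.2798] jaw -165.22 j [-13.8  10.4  -9.1  -0.  -70.6  28.6] F [1.3 0.3 0.4] g 0.596
turn [-0.001  0.008  0.001] shift [30.82 16.   -9.  ]
hole phase deg [-0.56 -0.48 -0.18 -0.23 -0.4  -0.55 -0.4  -0.23 -0.51 -0.42 -0.27] median -0.40329037844855975
red top start 140 251.8 239.79 141 [251.72340426 239.78723404]
```

View pics/t13.png

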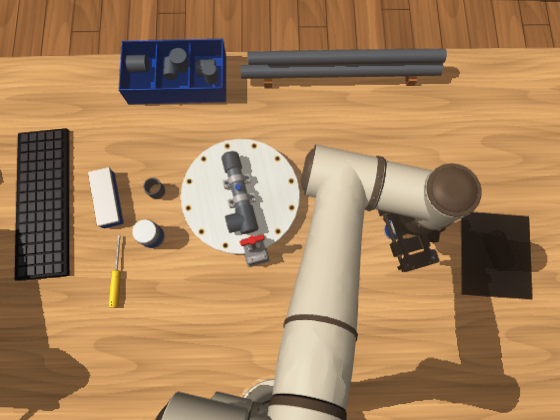

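```bash
python3 -c "
from h import *
print(r.finish_job())"
```

```text
the job is handed in; nothing more can be done
None
```

The turntable is indexed with the tee end pointing at the pin. The pin is home in the hole below it, and the job was handed in at about 19.5 s.

**What I did:**
- I lifted the pin about 21 mm, turned the grip +90°, and lowered it into the rest notch. Pressing down with the arm confirmed it held at 14 mm, and it stayed out after I let go.
- I pushed the cap round with the jaws straddling it until the disc was at about 89.7°, with the pin still parked.
- I lifted the grip again, turned it back and lowered it to home height. Then I let go and moved the arm clear.

**Last checks:**
- **Pin and grip:** in the top view the red grip is within 0.1 px of its starting place, and in the side view within about 0.6 px, so the pin is home.
- **Disc:** the holes show a remaining offset of 0.3–0.4° (about 1 mm at the hole circle). The hole is 0.75 mm larger than the pin in radius, so most of this is play and the rest is within the measuring error.
- **Bystanders:** those in clear view (can, coupling or end cap, box, screwdriver) look unmoved. In the last picture the arm hid those on the right, including the spray bottle and pump. It passed well above them, with no contact force at the end.
- **Forces:** the highest wrist force I read was about 16 N.

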